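# Tighten the chuck, draw the mini drill from its stand and hold it level

### The arm

A 6-joint arm with a two-finger parallel gripper is mounted at the origin on a cart in front of the work surface, level with it; the furniture and walls round the work are solid. World frame = base frame: x ahead of the robot, y to its left, z up, the work surface at z = 0. Lengths are in mm, angles in rad, forces in N, time in s.
With the tool pointing down it reaches from about 375 to 900 mm from the base axis. Payload 3.1 kg.
Tool frame: the origin (TCP) lies midway between the tips of the shut fingers; the grasp point (between the pads) lies 19 mm behind it; z points along the fingers, y is the line along which they close (so a half turn about z gives the same grasp; the last joint's range is limited). The gripper opens to 87 mm and grips with 3 to 60 N. Pads are 19 mm wide; open, the fingers measure 117 mm over their backs; the gripper's body (75 mm by 190 mm) begins 51 mm behind the grasp point.
Start: joints at [1.062, 0.527, 1.433, -0, 1.181, -0.178], TCP at [202.959, 591.104, 222.548] pointing down, gripper open.
Joint ranges: [-3.08, 3.08], [-0.75, 2.2], [0.22, 2.44], [-1.43, 4.57], [0, 2.65], [-2.85, 2.85]. Speed limits (rad/s): [2.79, 2.79, 3.14, 3.14, 3.14, 3.14].

### API

Orientations are given as a unit quaternion [x, y, z, w].
In Python, from workcell import bot, imaging gives the robot as it stands.
- The arm moves only by the shell command python3 -m jog 'ROWS' [FORCE]. ROWS is JSON, a list of rows, each a list of 5 numbers: the closure, from 0 (fully open) to 1 (shut), then the shift along the world's x, y, z in mm, then the turn about the world's z in degrees. In form: [[gripper, x, y, z, turn], ...]. A call has 1 to 20 rows; each row shifts and turns the commanded pose from where the row before left it; what a row does not reach is not made up. A row lasts 1/10 s, in which the tool goes at most 50 mm and 8.59 degrees, less where a joint would pass 70% of its speed; a pose out of reach is approached as far as the arm can. A call is refused whole if a number of a shift passes 50 or a number of a turn 8.59, either way. A call with a gripper value outside its range is refused whole. The fingers move at their own pace and stop on an object; FORCE is the grip in N (left out, the last holds). Time passes only in rows, so rows that do not move let the fingers close. It gives the time, the measured TCP pose, the force, the opening and the grip force at its end, in the units of the state.
- bot.get_obs(): the state, without advancing time (a new reading comes with each control period).
- imaging.read_camera(name): name is "side" or "top" or "wrist"; returns (picture, depth): 480x640x3 uint8, blue, green, red; 480x640 float32, mm along the optical axis (not along the pixel's ray), 0 where there is no reading.
- imaging.calibration(name): a dict with "vertical_fov" (degrees; the focal length in pixels is half the picture's height over the tangent of half this angle, whatever the lens; pixels are square), "cx", "cy" (the principal point, pixels), "D" ([k1, k2, p1, p2, k3] as OpenCV has them; the pictures are not rectified), "world_to_cam" (4x4, takes a point from world to camera coordinates); the wrist camera has in their place "hand_eye" (4x4, takes a point from camera to tool coordinates, whose origin is the TCP and whose axes are the flange's). Camera axes: x right, y down, z forward; pixel columns grow to the right and rows downward; lengths in mm; the calibration is good to about 2 mm. A picture is of the moment at which its call begins: read the wrist's pose just before it. calibration takes no time and is no camera call.
- bot.close_job(): hands the job in; it is judged then, once.
The state is a dict: "t": time; "joint_pos": joint angles; "qvel": joint speeds; "tau": joint torques, N m; "ee_pos": TCP position; "eef_rot": TCP orientation; "wrist_force": force on the tool from outside, world axes, zero at the start; "moment": the same for the moment, N m; "grip_width": finger opening in mm; "finger_force": force on a finger pad.
Only numpy, scipy, OpenCV 4.12 (cv2) and the standard library are available. Lean on these libraries where they do the work, as an engineer would, in place of code of your own. Each camera call takes 0.05 s, during which the arm holds its last target. There are 200 camera calls.

### The job

The mini drill stands upright in its bench stand with the drill bit sitting loose in its chuck: while it stands there, turn the knurled chuck sleeve clockwise, seen from above, until it stops and the three jaws clamp the bit. Then draw the drill straight up out of the stand, lay it over so that it is level, and finish holding it so, a good 20 cm above the bench, with the bit still clamped in the chuck, so that I can look at the bit from the side. Do not put the drill down or let go at the end, and leave everything else lying as it is.

Things in the scene. Friction and masses are not known exactly. Their poses are not given: they have to be found in the camera images.
- stand_well (a point): Centre of the square mouth of the well in which the drill stands, 45 mm above the bench. Black fixed stand: well tower 42 x 42 mm outside, 28 x 28 mm inside, 35 mm deep. z is up, x and y along the tower's sides; a ledge with small spare bits, 44 mm high in all, lies 48 mm to -x. The well lets the drill slide up but keeps it from spinning (7 degrees of play).
- drill_mid (a point): Point on the mini drill's axis 62 mm above its foot (at the start 72 mm above the bench, 27 mm above the well's mouth): the place to grasp it. z points along the drill to the bit, x and y across its flat sides. Grey square case 25 x 25 mm up to 24 mm above here, then a round black nose, 14 mm long, then the chuck. 0.19 to 0.29 kg, centre of mass within 15 mm of here; 1.5 mm play in the well.
- sleeve_mid (a point): Point on the axis of the dark steel, knurled, round chuck sleeve, 50 mm above drill_mid towards the bit; sleeve diameter 28 mm, from 12 mm below to 13 mm above this point, the top 7 mm tapering to 23 mm. z points to the bit; this frame turns with the sleeve. The three steel jaws stand 3 mm out of its top.
- sleeve (a joint): Turn of the chuck sleeve on the drill, rad; grows clockwise seen from the bit's end. 0 is fully open, it starts between 0.1 and 0.35; the jaws meet the bit at about 1.2, it is firmly clamped from 1.4 and stops dead at 1.5. It stays where it is left. Turning it takes about 0.15 N m, and up to about 0.3 N m once the jaws are on the bit.
- jaw_1: One of the three steel jaws of the chuck, 7.5 mm wide, 24 mm long; all three move inwards together by 1.8 mm per radian of the sleeve. Origin on the drill's axis at the foot of the chuck, moving with the jaw.
- bit: Steel drill bit, 50 mm long, straight shank 6 mm in diameter and 32 mm long, then a fluted part of 4.5 mm; 15 g. Origin at the foot of the shank, z along it to the point. It starts loose, standing on the bottom of the chuck, and sticks out 22 mm above the jaws (25 mm above the sleeve).
- bit_tip (a point): Point of the drill bit, 50 mm along z from the bit's origin; 38 mm above sleeve_mid when the bit is on the bottom of the chuck.
- stand: The stand, origin in the middle of the underside of its base; the well's axis is 12 mm to +x of it, the ledge with the spare bits at -x. The microscope overhangs the back of the bench, 0.2 to 0.3 m behind the stand: keep wrist and forearm on the near side of the drill.
- tape: Bystander: roll of amber tape, 61 mm across, 12 mm high, lying flat left of the stand.
- tin: Bystander: small flux tin with orange lid, 50 mm across, 18 mm high, right of the stand.
- spool: Bystander: white solder spool, 54 mm across, 38 mm high, behind the stand.
- dish: Bystander: round steel dish with screws, 88 mm across, 19 mm high, at the front right.
- cutters: Bystander: red flush cutters, 130 mm long, 10 mm high, lying at the front left.
- board: Bystander: green circuit board, 155 x 197 x 17 mm, lying at the left.
- pen: Bystander: marker pen, 127 mm long, 12 mm thick, lying at the far left.
Mind the look-alikes: they are no part of the job. What is shaped like the part that bears drill_mid but purple or turquoise is not meant.

How it is judged (in metres and radians):
On the way, in this order (a step that is already met when the one before it is completed fails the run):
1. the chuck is turned tight on the bit while the drill stands fully in its stand (value of joint sleeve above 1.3 rad and contact force between jaw_1 and bit above 2.5 N and z of drill_mid in the frame of stand_well below 0.037 m and horizontal distance between drill_mid and stand_well below 0.012 m and z of bit_tip in the frame of sleeve_mid between 0.033 and 0.044 m and angle between the z axis of bit_tip and the z axis of sleeve_mid, either way round below 0.1 rad), for 0.2 s.
2. the drill is drawn up out of the well, bit still clamped (value of joint sleeve above 1.3 rad and contact force between jaw_1 and bit above 2.5 N and z of bit_tip in the frame of sleeve_mid between 0.033 and 0.044 m and angle between the z axis of bit_tip and the z axis of sleeve_mid, either way round below 0.1 rad and height (world z) of drill_mid above 0.115 m and contact force between drill and stand below 0.1 N), for 0.1 s.
At the end, for the whole second after the job is handed in: Gripper holds the drill at rest, clear of the stand: drill_mid over 150 mm and bit point over 120 mm above the bench, drill within 20 degrees of level; sleeve beyond 1.3 rad, each jaw pressing the bit with over 2.5 N, bit seated (point 33 to 44 mm beyond sleeve_mid, in line within 0.1 rad) (value of joint sleeve above 1.3 rad and contact force between jaw_1 and bit above 2.5 N and z of bit_tip in the frame of sleeve_mid between 0.033 and 0.044 m and angle between the z axis of bit_tip and the z axis of sleeve_mid, either way round below 0.1 rad and height (world z) of drill_mid above 0.15 m and height (world z) of bit_tip above 0.12 m and angle between drill_mid's own z axis and vertical between 1.22 and 1.92 rad and contact force between the fingers and drill above 2 N and contact force between drill and stand below 0.1 N and linear speed of drill below 0.03 m/s); the arm keeps its last pose, push and grip.
It fails at once if one of the other things on the bench is shifted by more than 20 mm (distance of any of tape, tin, spool, dish, cutters, board, pen from where it was at the start of the episode above 0.02 m).
It also fails if it takes over 54 s, if anything falls off the work surface, if the arm or the gripper's body presses on something with over 40 N, if the wrist force passes 120 N, or if a joint passes its speed limit or range.

## Working session

There is one attempt and no reset: what is moved stays moved. The work goes in short steps, Python scripts to look and compute and a shell command to move; the robot and the scene stay as the last step left them, time stands still between calls to the robot, and variables do not carry over. Pictures are saved under pics/ and viewed, at most 13 in all, crops included, and the job is handed in when it is done.

```bash
mkdir -p pics; ls; python3 -m jog --help | head -40; cat > h.py <<'E'
import numpy as np,cv2
from workcell import bot,imaging
def cam(n):
    c=imaging.calibration(n);f=240/np.tan(np.radians(c['vertical_fov'])/2)
    return c,np.array([[f,0,c['cx']],[0,f,c['cy']],[0,0,1.]]),np.array(c['D'],float)
def ext(n,c):
    if 'world_to_cam' in c: return np.linalg.inv(np.array(c['world_to_cam']))
    from scipy.spatial.transform import Rotation as R
    o=bot.get_obs();T=np.eye(4);T[:3,:3]=R.from_quat(o['eef_rot']).as_matrix();T[:3,3]=o['ee_pos'];return T@np.array(c['hand_eye'])
def px2w(n,u,v,z=None,d=None):
    c,K,D=cam(n);T=ext(n,c)
    p=cv2.undistortPoints(np.array([[[u,v]]],float),K,D)[0,0];r=np.array([*p,1.])
    if d is None:
        w=T[:3,:3]@r; d=(z-T[2,3])/w[2]
    return T[:3,:3]@(r*d)+T[:3,3]
def w2px(n,P):
    c,K,D=cam(n);W=np.linalg.inv(ext(n,c))
    return cv2.projectPoints(np.array(P,float).reshape(-1,1,3),cv2.Rodrigues(W[:3,:3])[0],W[:3,3],K,D)[0][:,0]
E
python3 - <<'E'
from h import *
for n in ['top','side','wrist']:
    i,d=imaging.read_camera(n);cv2.imwrite(f'pics/{n}0.png',i);np.save(f'{n}0.npy',d)
    print(n,np.round(ext(n,imaging.calibration(n)),2).tolist())
print(bot.get_obs())
E
```

```text
pics
top [[-0.07, -0.97, 0.21, 311.8], [-1.0, 0.07, -0.01, 81.27], [-0.0, -0.21, -0.98, 1098.14], [0.0, 0.0, 0.0, 1.0]]
side [[0.99, -0.12, 0.11, 412.72], [-0.16, -0.65, 0.74, -663.81], [-0.02, -0.75, -0.66, 746.75], [0.0, 0.0, 0.0, 1.0]]
wrist [[0.32, 0.92, 0.23, 140.07], [0.95, -0.31, -0.08, 612.71], [-0.0, 0.25, -0.97, 384.45], [0.0, 0.0, 0.0, 1.0]]
{'t': 0.15, 'joint_pos': array([ 1.06152529e+00,  5.28237887e-01,  1.43358368e+00, -5.33555292e-05,
        1.18142001e+00, -1.78492245e-01]), 'qvel': array([-0.00077756, -0.00169244, -0.00176666,  0.00081902, -0.00062171,
       -0.00077509]), 'tau': array([ 8.93841434e-05, -4.40432024e+01, -1.76841509e+01,  6.32658158e-02,
        5.52095531e-02, -8.41354608e-05]), 'ee_pos': array([202.6938348 , 590.6313199 , 221.81323127]), 'eef_rot': array([ 1.64626362e-01,  9.86355656e-01, -7.84510157e-04, -2.54734337e-04]), 'wrist_force': array([-0.56606205,  0.38840357, -0.26175466]), 'moment': array([ 0.0214009 , -0.01515495,  0.00316299]), 'finger_force': 0.0, 'grip_width': 87.32772147310845}invalid input: not JSON, or not a number
```

View pics/top0.png

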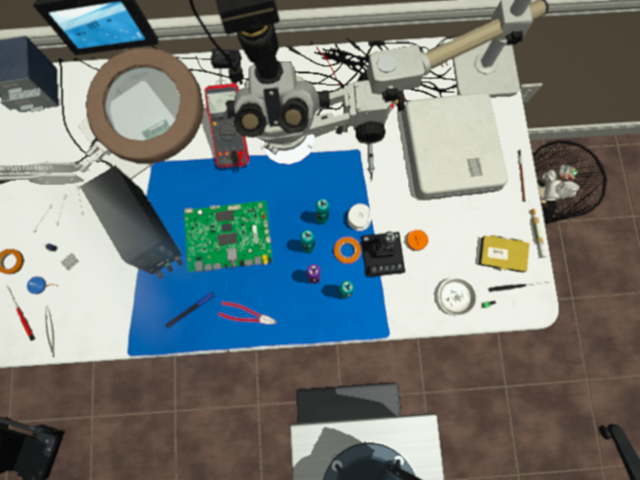

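View pics/side0.png

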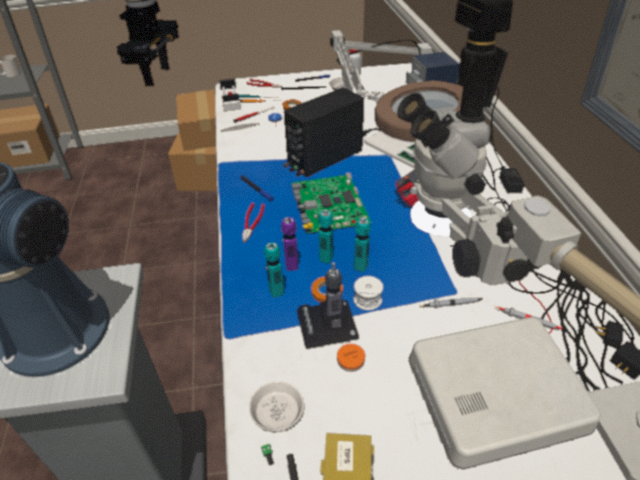

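Candidates: the drill in the black stand (top ~(385,248), side ~(335,290), grey). The look-alikes are turquoise at top (322,210), (307,240), (346,289) and purple at (314,273). I choose the grey one in the stand and check it in a close crop.

```bash
python3 - <<'E'
from h import *
a=cv2.imread('pics/side0.png')[250:350,280:380];b=cv2.imread('pics/top0.png')[215:295,345:425]
o=np.hstack([cv2.resize(a,(400,400),interpolation=2),cv2.resize(b,(400,400),interpolation=2)])
cv2.imwrite('pics/c1.png',o)
E
```

```text
(no output)
```

View pics/c1.png

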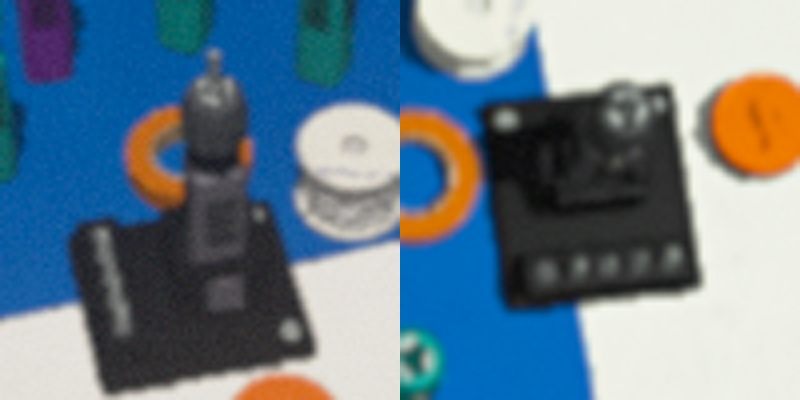

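```bash
python3 - <<'E'
from h import *
print('top jaws',px2w('top',390.4,237,z=138))
print('side tip',px2w('side',333.3,262.5,z=160),'sleeve',px2w('side',333.5,279.5,z=122))
# base corners (top), z~8
for u,v in [(345+88/5,215+103/5),(345+272/5,215+88/5),(345+298/5,215+284/5),(345+105/5,215+305/5)]: print('corner',px2w('top',u,v,z=8))
for n,(u,v,z) in dict(tin=(417,240,18),dish=(455,296,15),tape=(347,250,12),spool=(359,217,38),turqA=(307,240,130),turqB=(346,289,130),purple=(314,273,130),turqC=(322,208,130),matR=(388,334,0),tips=(505,253,20),benchfront=(300,346,0)).items(): print(n,px2w('top',u,v,z=z).round())
print(px2w('wrist',320,240,z=0))
E
```

```text
top jaws [519.24990855 -77.26569602 138.        ]
side tip [522.18318889 -77.99675294 160.        ] sleeve [522.02798116 -80.16408182 122.        ]
corner [555.29622674 -34.48166295   8.        ]
corner [ 556.31026135 -120.75623742    8.        ]
corner [ 463.6226328 -122.833242     8.       ]
corner [460.30539505 -33.69824564   8.        ]
tin [ 534. -158.   18.]
dish [ 400. -229.   15.]
tape [523.   5.  12.]
spool [593. -27.  38.]
turqA [527.  94. 130.]
turqB [420.  22. 130.]
purple [457.  84. 130.]
turqC [593.  58. 130.]
matR [327. -72.   0.]
tips [ 489. -355.   20.]
benchfront [315. 127.   0.]
[231.61812737 582.44079548   0.        ]
```

The side crop shows a grey case in the black stand, with the chuck and bit tip at side px (333,262) and the chuck in the top view at (390,237). Both views agree on about (521,-78), so I travel there.

```bash
python3 -m jog '[[0,18.6,-39.3,1,0],[0,18.6,-39.3,1,0],[0,18.6,-39.3,1,0],[0,18.6,-39.3,1,0],[0,18.6,-39.3,1,0],[0,18.6,-39.3,1,0],[0,18.6,-39.3,1,0],[0,18.6,-39.3,1,0],[0,18.6,-39.3,1,0],[0,18.6,-39.3,1,0],[0,18.6,-39.3,1,0],[0,18.6,-39.3,1,0],[0,18.6,-39.3,1,0],[0,18.6,-39.3,1,0],[0,18.6,-39.3,1,3],[0,18.6,-39.3,1,3],[0,18.6,-39.3,1,0],[0,0,0,0,0],[0,0,0,0,0]]' 60
python3 - <<'E'
from h import *
o=bot.get_obs();print(o['ee_pos'],o['eef_rot'],o['t'],o['joint_pos'])
i,d=imaging.read_camera('wrist');cv2.imwrite('pics/w1.png',i);np.save('w1.npy',d)
print(w2px('wrist',[[521,-78,160],[521,-78,135],[521,-78,122]]))
E
```

```text
t: 2.05
ee_pos: [518.9, -77.7, 239.0]
eef_rot: [0.114, 0.993, 0.0, -0.001]
wrist_force: [-0.5, -0.2, -0.1]
grip_width: 87.1
finger_force: 0.0
[518.89176046 -77.67474242 239.04323425] [ 1.13929155e-01  9.93488573e-01  3.59216496e-04 -6.88169741e-04] 2.05 [-3.61975075e-01  3.72563372e-01  1.66231181e+00  4.01061593e-04
  1.10822801e+00 -1.70459644e+00]
[[316.56296657 253.67678492]
 [316.69285387 243.81087293]
 [316.75173519 239.33677464]]
```

View pics/w1.png

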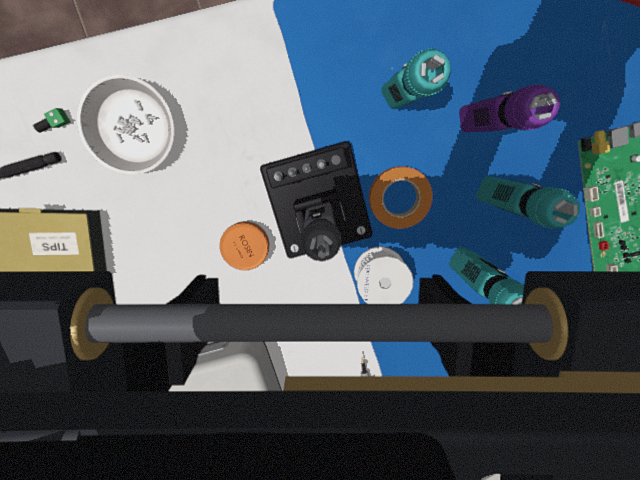

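Chuck at about (321,246) with the bit beside it; I need an enlarged crop.

```bash
python3 - <<'E'
from h import *
i=cv2.imread('pics/w1.png')[200:275,270:370]
cv2.imwrite('pics/c2.png',cv2.resize(i,None,fx=8,fy=8,interpolation=cv2.INTER_CUBIC))
print(w2px('wrist',[[521,-78,135],[531,-78,135],[521,-68,135]]))
E
```

```text
[[316.69285387 243.81087293]
 [319.90052335 257.23659815]
 [330.70562646 240.68382983]]
```

View pics/c2.png

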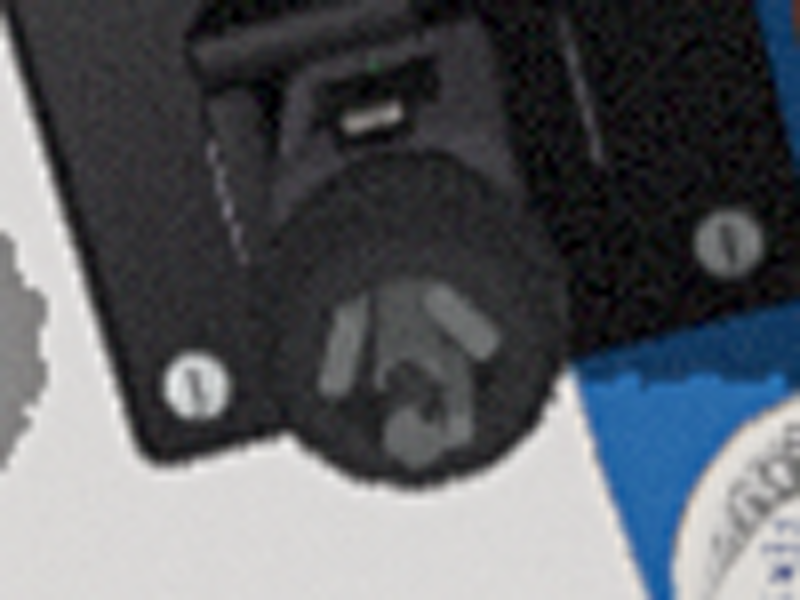

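```bash
python3 -m jog '[[0,2.8,1.7,-40,0],[0,0,0,-40,0],[0,0,0,-35,0],[0,0,0,-14,0],[0.6,0,0,0,0],[0.6,0,0,0,0],[0.6,0,0,0,0],[0.72,0,0,0,0],[0.72,0,0,0,0],[0.72,0,0,0,0],[0.72,0,0,0,0]]' 10
```

```text
t: 3.2
ee_pos: [522.1, -75.4, 110.9]
eef_rot: [0.113, 0.994, -0.0, 0.0]
wrist_force: [-0.6, -0.2, -0.2]
grip_width: 39.2
finger_force: 0.0
```

```bash
python3 -m jog '[[1,0,0,-1,0],[1,0,0,0,0],[1,0,0,0,0],[1,0,0,0,0],[1,0,0,0,0],[1,0,0,0,0]]' 10
```

```text
t: 3.8
ee_pos: [521.9, -75.4, 109.5]
eef_rot: [0.113, 0.994, -0.0, -0.0]
wrist_force: [-0.4, -0.3, 0.2]
grip_width: 26.7
finger_force: 10.0
```

```bash
python3 -m jog '[[1,0,0,0,0],[1,0,0,0,0],[1,0,0,0,0],[1,0,0,0,-6],[1,0,0,0,-6],[1,0,0,0,-6],[1,0,0,0,-6],[1,0,0,0,0]]' 55; python3 -c "
from h import *;o=bot.get_obs();print(o['moment'],o['joint_pos'][5])"
```

```text
t: 4.6
ee_pos: [522.1, -75.3, 109.5]
eef_rot: [0.317, 0.948, -0.0, 0.0]
wrist_force: [0.0, -0.8, -0.8]
grip_width: 26.2
finger_force: 55.0
[-0.2135479   0.00795409  0.0016705 ] -1.2813749740919476
```

```bash
python3 -m jog '[[1,0,0,0,-6],[1,0,0,0,-6],[1,0,0,0,-6],[1,0,0,0,-6],[1,0,0,0,-6]]'; python3 -c "
from h import *;o=bot.get_obs();print(o['moment'],o['joint_pos'][5])
i,d=imaging.read_camera('side');cv2.imwrite('pics/s2.png',cv2.resize(i[200:340,240:420],None,fx=4,fy=4,interpolation=2))"
```

```text
t: 5.1
ee_pos: [522.4, -75.3, 109.5]
eef_rot: [0.552, 0.834, 0.0, 0.0]
wrist_force: [0.4, -0.4, -1.2]
grip_width: 25.6
finger_force: 55.0
[-0.19542523 -0.20744532  0.12898098] -0.7562880540638753
```

View pics/s2.png

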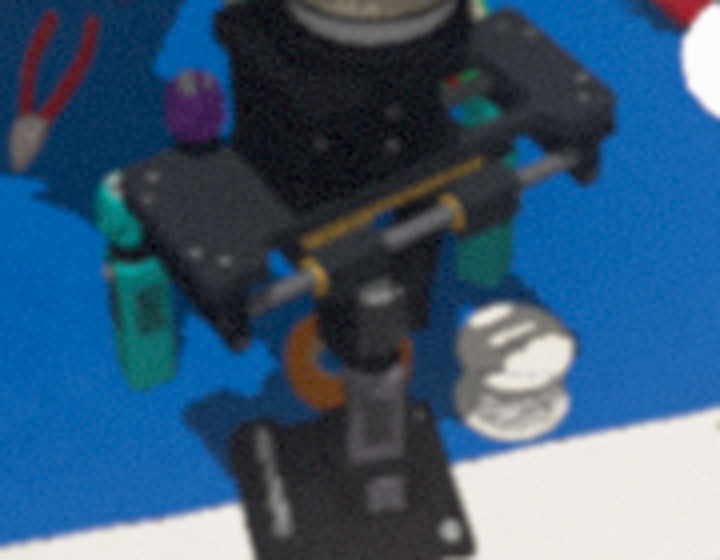

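```bash
for k in 1 ; do python3 -m jog '[[1,0,0,0,-5],[1,0,0,0,-5],[1,0,0,0,-5],[1,0,0,0,-5]]'|grep -E "^t|width"; python3 -c "
from h import *;o=bot.get_obs();print(o['moment'],o['joint_pos'][5])"; done
python3 -m jog '[[1,0,0,0,-4],[1,0,0,0,-4]]'|grep -E "^t|width"; python3 -c "
from h import *;o=bot.get_obs();print(o['moment'],o['joint_pos'][5])"
python3 -m jog '[[1,0,0,0,-4],[1,0,0,0,-4]]'|grep -E "^t|width"; python3 -c "
from h import *;o=bot.get_obs();print(o['moment'],o['joint_pos'][5])"
```

```text
t: 5.55
grip_width: 26.2
[-0.27540394 -0.30556115  0.18347162] -0.4092970209735885
t: 5.75
grip_width: 26.1
[-0.26848792 -0.31952586  0.151605  ] -0.27043481602254266
t: 5.95
grip_width: 26.5
[ 0.6716683  -0.42308906  1.09872363] -0.13445065628570374
```

```bash
python3 -m jog '[[1,0,0,0,0],[1,0,0,0,0]]'; python3 -c "
from h import *;o=bot.get_obs();print(o['moment'],o['joint_pos'][5],o['tau'])"
```

```text
t: 6.15
ee_pos: [522.7, -75.1, 109.6]
eef_rot: [0.781, 0.625, 0.0, 0.001]
wrist_force: [3.4, 1.4, -1.9]
grip_width: 26.3
finger_force: 55.0
[ 0.11728194 -0.46334328  1.06615649] -0.13409245905169712 [ -2.01838754 -39.74812388 -10.12279809   0.27261713   0.68678375
   1.04876842]
```

```bash
python3 -m jog '[[1,0,0,0,1],[1,0,0,0,0],[1,0,0,0,0]]';  python3 -c "
from h import *;o=bot.get_obs();print(o['moment'],o['joint_pos'][5])";python3 -m jog '[[1,0,0,8,0],[1,0,0,12,0],[1,0,0,12,0],[1,0,0,12,0],[1,0,0,12,0],[1,0,0,12,0],[1,0,0,12,0],[1,0,0,0,0],[1,0,0,0,0],[1,0,0,0,0]]'; python3 -c "
from h import *;o=bot.get_obs();print(o['moment'])
i,d=imaging.read_camera('side');cv2.imwrite('pics/s3.png',cv2.resize(i[170:350,230:430],None,fx=3.3,fy=3.3,interpolation=2))"
```

```text
t: 6.45
ee_pos: [522.6, -75.2, 109.6]
eef_rot: [0.777, 0.63, 0.001, 0.0]
wrist_force: [3.2, 2.8, -2.9]
grip_width: 26.5
finger_force: 55.0
[ 0.33933805 -0.67734157  0.85807849] -0.14765494219555325
t: 7.45
ee_pos: [521.4, -75.1, 189.4]
eef_rot: [0.777, 0.63, -0.0, -0.0]
wrist_force: [0.2, -0.1, -3.5]
grip_width: 26.4
finger_force: 55.0
[-0.1031681   0.05799136 -0.06121074]
```

View pics/s3.png

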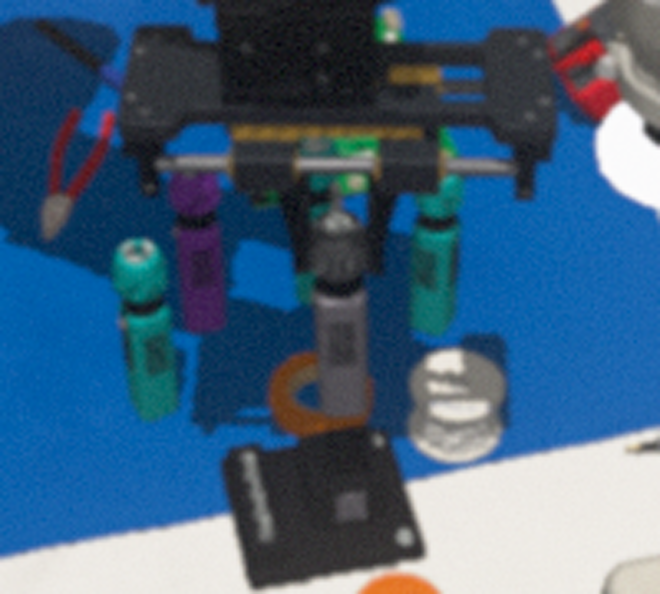

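```bash
python3 -m jog '[[1,-20,8,0,0],[1,-30,12,0,0],[1,-30,12,0,0],[1,-30,12,0,0],[1,-12,6,0,0],[1,0,0,-25,0],[1,0,0,-25,0],[1,0,0,-20,0],[1,0,0,-12,0],[1,0,0,0,0],[1,0,0,0,0]]'; python3 -m jog '[[1,0,0,-2,0],[1,0,0,-2,0],[1,0,0,-2,0],[1,0,0,0,0]]' 15; python3 -c "
from h import *;o=bot.get_obs();print(o['moment'])"
```

```text
t: 8.6
ee_pos: [401.0, -25.6, 107.5]
eef_rot: [0.777, 0.63, 0.0, 0.0]
wrist_force: [0.2, -0.8, -2.4]
grip_width: 26.5
finger_force: 55.0
t: 9.0
ee_pos: [400.0, -25.3, 101.6]
eef_rot: [0.777, 0.63, 0.0, 0.0]
wrist_force: [-0.0, -0.2, -2.6]
grip_width: 26.8
finger_force: 15.0
[-0.11406142  0.06125489  0.00986761]
```

```bash
python3 -m jog '[[1,0,0,-1.5,0],[1,0,0,-1.5,0],[1,0,0,0,0]]'; python3 -m jog '[[1,-1.5,-7,0,0],[1,-1.5,-7,0,0],[1,-1.5,-7,-0.3,0],[1,-1.5,-7,-0.5,0],[1,0,0,0,0]]'; python3 -c "
from h import *;o=bot.get_obs();print(o['moment'])
i,d=imaging.read_camera('side');cv2.imwrite('pics/s4.png',cv2.resize(i[160:340,200:400],None,fx=3.3,fy=3.3,interpolation=2))"
```

```text
t: 9.3
ee_pos: [401.5, -26.0, 99.6]
eef_rot: [0.777, 0.63, 0.001, 0.002]
wrist_force: [0.2, -0.9, 9.3]
grip_width: 27.0
finger_force: 15.0
t: 9.8
ee_pos: [394.8, -54.3, 98.1]
eef_rot: [0.777, 0.629, 0.001, 0.001]
wrist_force: [0.2, -0.2, 6.2]
grip_width: 26.6
finger_force: 15.0
[-0.09905932 -0.14111317 -0.03361825]
```

View pics/s4.png

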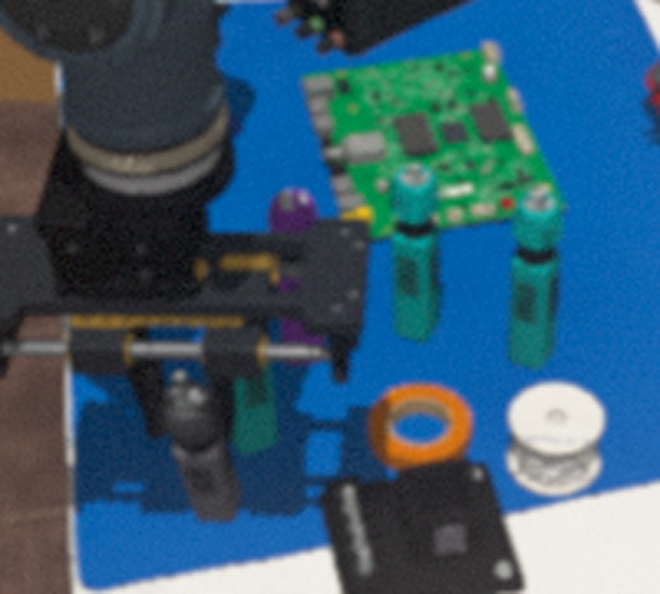

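```bash
python3 -m jog '[[1,-1.5,-6.9,-1.2,0],[1,-1.5,-6.9,-1.8,0],[1,-1.5,-6.9,-2.4,0],[1,-1.5,-6.9,-2.8,0],[1,-1.3,-6.2,-3.2,0],[1,-1.3,-6.2,-3.6,0],[1,-1.3,-6.2,-4,0],[1,-1.3,-6.2,-4.4,0],[1,0,0,0,0]]'; python3 -m jog '[[1,-1,-5,-4.8,0],[1,-1,-5,-5,0],[1,-1,-5,-5.4,0],[1,-1,-5,-5.8,0],[1,0,0,0,0]]'; python3 -c "
from h import *
i,d=imaging.read_camera('side');cv2.imwrite('pics/s5.png',cv2.resize(i[200:360,200:400],None,fx=3.3,fy=3.3,interpolation=2))"
```

```text
t: 10.75
ee_pos: [382.4, -106.2, 73.6]
eef_rot: [0.777, 0.629, -0.0, -0.001]
wrist_force: [1.3, -2.3, 2.8]
grip_width: 27.0
finger_force: 15.0
t: 11.25
ee_pos: [378.1, -125.8, 52.4]
eef_rot: [0.777, 0.629, -0.0, -0.001]
wrist_force: [1.5, -0.8, 0.7]
grip_width: 26.7
finger_force: 15.0
```

View pics/s5.png

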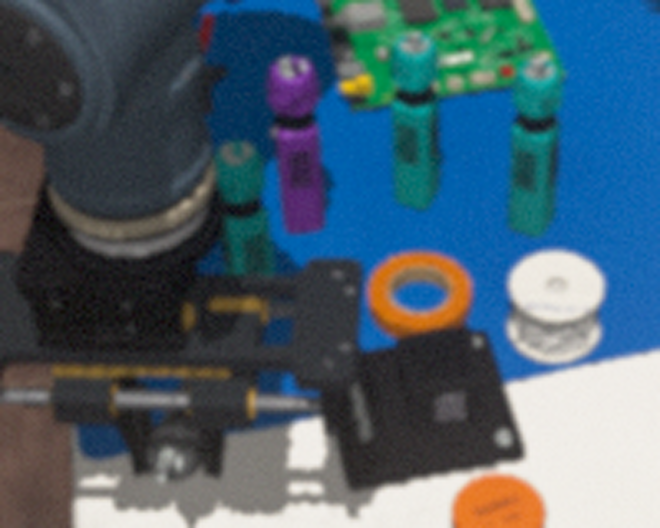

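```bash
python3 -m jog '[[1,-0.6,-3,-6.5,0],[1,-0.5,-2.5,-6.5,0],[1,-0.5,-2,-6.5,0],[1,-0.4,-2,-6.5,0],[1,-0.3,-1,-6.5,0],[1,0,-1,-6.5,0],[1,0,0,-4,0],[1,0,0,0,0]]'; python3 -m jog '[[1,0,0,-2,0],[1,0,0,-2,0],[1,0,0,0,0]]'
```

```text
t: 12.1
ee_pos: [375.9, -136.8, 9.7]
eef_rot: [0.777, 0.63, -0.0, -0.001]
wrist_force: [-0.1, -1.2, -0.0]
grip_width: 26.5
finger_force: 15.0
t: 12.4
ee_pos: [376.3, -137.0, 6.3]
eef_rot: [0.777, 0.63, -0.0, -0.0]
wrist_force: [0.7, -0.9, -0.1]
grip_width: 26.7
finger_force: 15.0
```

```bash
python3 -m jog '[[1,0,0,-1.5,0],[1,0,0,-1.5,0],[1,0,0,0,0],[0.4,0,0,0,0],[0.4,0,0,0,0],[0.4,0,0,0,0],[0.4,0,0,0,0]]';  python3 -m jog '[[0.4,0,0,30,0],[0.4,5,20,40,0],[0.4,10,40,10,0],[0.4,0,0,20,0],[0.4,0,0,20,0],[0.4,0,0,0,0],[0.4,0,0,0,0]]'; python3 -c "
from h import *
o=bot.get_obs();print(o['ee_pos'],o['eef_rot'])
i,d=imaging.read_camera('wrist');cv2.imwrite('pics/w6.png',i);np.save('w6.npy',d)
print(w2px('wrist',[[376,-137,14],[386,-90,12],[399,-27,12]]))"
```

```text
t: 13.1
ee_pos: [376.4, -137.1, 3.4]
eef_rot: [0.777, 0.63, -0.0, -0.0]
wrist_force: [-0.6, -0.3, -0.4]
grip_width: 48.7
finger_force: 0.0
t: 13.8
ee_pos: [391.5, -77.2, 123.5]
eef_rot: [0.777, 0.63, 0.0, 0.0]
wrist_force: [-0.2, -0.0, 0.6]
grip_width: 51.9
finger_force: 0.0
[391.46607259 -77.15249728 123.46395261] [7.76834699e-01 6.29704423e-01 1.63166405e-04 4.05180538e-04]
[[314.56412347 319.46362298]
 [314.52726424 256.7601364 ]
 [313.84303159 165.99150752]]
```

View pics/w6.png

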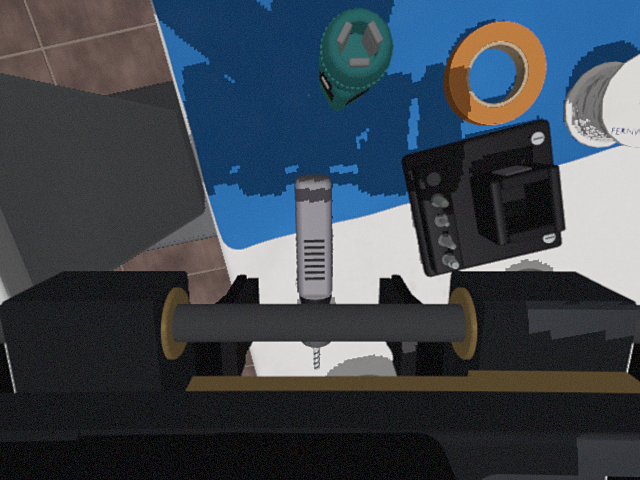

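The drill lies level, foot at (314,177), case end at (316,298), bit tip at (317,367); the turquoise look-alike is untouched.

```bash
python3 - <<'E'
from h import *
c,K,D=cam('wrist')
f=px2w('wrist',313.5,177,z=25);e=px2w('wrist',315.5,298,z=25);print(f,e,np.linalg.norm(f-e),f+(e-f)*62/86, bot.get_obs()['ee_pos'], px2w('wrist',316.5,367,z=14))
E
```

```text
[397.611334   -33.11992765  25.        ] [ 381.26733261 -116.0253151    25.        ] 84.50106300634862 [385.82844928 -92.88892791  25.        ] [391.05356208 -77.09460543 122.98335765] [ 369.19500788 -175.95900493   14.        ]
```

```bash
python3 -m jog '[[0.4,-5.3,-16,0,0],[0.4,0,0,-40,0],[0.4,0,0,-40,0],[0.4,0,0,-30,0],[0.4,0,0,-9.5,0],[1,0,0,0,0],[1,0,0,0,0],[1,0,0,0,0],[1,0,0,0,0]]' 50;  python3 -m jog '[[1,0,0,8,0],[1,0,0,20,0],[1,0,0,25,0],[1,0,0,25,0],[1,0,0,25,0],[1,0,0,25,0],[1,0,0,25,0],[1,0,0,25,0],[1,0,0,25,0],[1,0,0,20,0],[1,0,0,8,0],[1,0,0,0,0],[1,0,0,0,0],[1,0,0,0,0],[1,0,0,0,0]]'; python3 -c "
from h import *
i,d=imaging.read_camera('side');cv2.imwrite('pics/s7.png',cv2.resize(i[140:360,140:400],None,fx=2.7,fy=2.7,interpolation=2))"
```

```text
t: 14.75
ee_pos: [386.7, -93.5, 5.0]
eef_rot: [0.777, 0.63, 0.0, 0.001]
wrist_force: [-2.4, 0.1, 1.4]
grip_width: 27.8
finger_force: 1.0
t: 16.25
ee_pos: [385.5, -92.9, 233.9]
eef_rot: [0.777, 0.63, -0.0, -0.001]
wrist_force: [0.7, -0.0, -3.1]
grip_width: 24.8
finger_force: 50.0
```

View pics/s7.png

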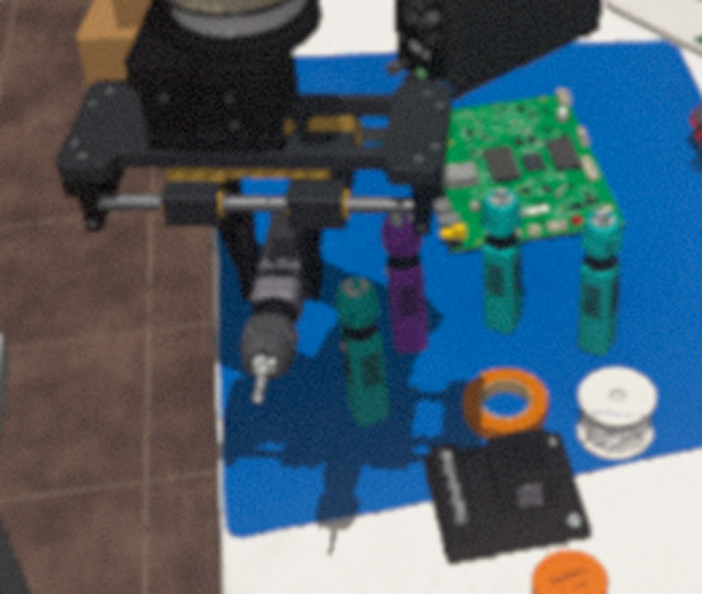

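```bash
python3 - <<'E'
from h import *
c=(140,140)
for a in (0,10,20):
    t=np.radians(a);L=88;print(a,(w2px('side',[[385.5-.207*L*np.cos(t),-93-.978*L*np.cos(t),243-L*np.sin(t)]])-140)*2.7)
i,d=imaging.read_camera('wrist');cv2.imwrite('pics/w8.png',i)
E
```

```text
0 [[255.02853811 392.03794391]]
10 [[259.42614741 410.61760952]]
20 [[264.38523581 424.18474226]]
```

View pics/w8.png

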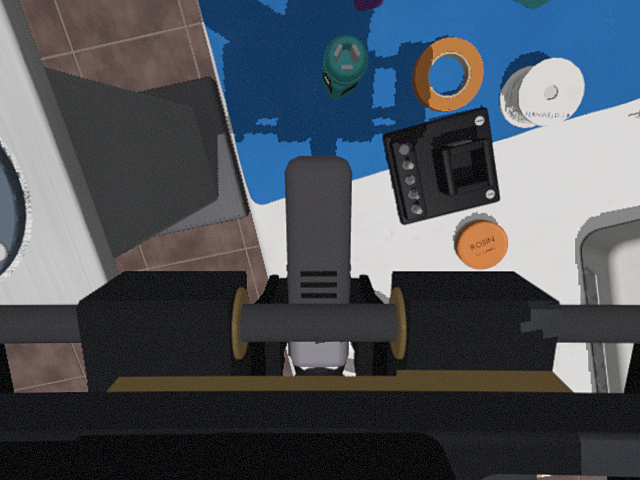

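The wrist view shows the drill level between the pads, and the observed tip at side-crop (258,400) matches a tilt of about 4°. The arm is at rest, so I hand in.

```bash
python3 -m jog '[[1,0,0,0,0],[1,0,0,0,0],[1,0,0,0,0]]'; python3 -c "
from workcell import bot;print(bot.close_job())"
```

```text
t: 16.65
ee_pos: [386.1, -93.2, 234.8]
eef_rot: [0.777, 0.63, -0.0, -0.0]
wrist_force: [-0.1, 0.1, -1.6]
grip_width: 24.8
finger_force: 50.0
the job is handed in; nothing more can be done
None
```

I turned the chuck to a hard stop in the stand, drew the drill out, laid it briefly on the bench to regrasp it, and handed in holding it by the case within about 5° of level, about 24 cm up; the bit looked seated, but jaw pressure and sleeve angle could not be read directly.

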